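Bring the red-ported culture jar to the front of the turntable and hold it

ROBOT

A 6-joint arm with a two-finger parallel gripper is mounted at the origin on the work surface. World frame = base frame: x ahead of the robot, y to its left, z up, the work surface at z = 0. Lengths are in m, angles in rad, forces in N, time in s.
With the tool pointing down it reaches from about 0.375 to 0.9 m from the base axis. Payload 3.1 kg.
Tool frame: the origin (TCP) lies at the very end of the fingers, on their centre line; the grasp point (between the pads) lies 19 mm behind it (grip_depth is the distance from the TCP to the grasp point, in m); z points along the fingers, y is the line along which they close (so a half turn about z gives the same grasp; the last joint's range is limited). The gripper opens to 85 mm and grips with 20 to 120 N. Pads are 22 mm wide; open, the fingers measure 114 mm over their backs; the gripper's body (76 mm by 85 mm) begins 54 mm behind the grasp point. The pads swing forward as they close: fully open they stand 13 mm farther back than shut.
Start: joints at [-1.47, 0.527, 1.433, -0, 1.181, -0.178], TCP at [0.172, -0.601, 0.231] pointing down, gripper open.
Joint ranges: [-3.08, 3.08], [-0.75, 2.2], [0.22, 2.44], [-1.43, 4.57], [0, 2.65], [-2.85, 2.85]. Speed limits (rad/s): [2.79, 2.79, 3.14, 3.14, 3.14, 3.14].

INTERFACE

Orientations are given as a unit quaternion [x, y, z, w].
In Python, from station import * gives the robot as it stands.
- The arm moves only by the tool apply_moves, never from a script. Its argument "plan" is a list of rows, each a list of 7 numbers: the shift along the tool's x, y, z in m, then the turn, a rotation vector about the tool's x, y, z in rad, then the gripper command: -1 is fully open, 1 is shut, values between are in proportion. In form: [[dx, dy, dz, wx, wy, wz, jaw], ...]. A call has 1 to 8 rows; each row shifts and turns the commanded pose from where the row before left it, along the tool's axes as they then stand; what a row does not reach is not made up. A row lasts 1/8 s, in which the tool goes at most 62.5 mm and 10.7 degrees, less where a joint would pass 70% of its speed; a pose out of reach is approached as far as the arm can. A call is refused whole if a number of a shift passes 0.0625 or a number of a turn 0.188, either way. A call with a gripper value outside its range is refused whole. The fingers move at their own pace and stop on an object; "force" is the grip in N (left out, the last holds). Time passes only in rows, so rows that do not move let the fingers close. It gives the time, the measured TCP pose, the force, the opening and the grip force at its end, in the units of the state.
- sense(): the state, without advancing time (a new reading comes with each control period).
- snapshot(name): name is "scene" or "side" or "wrist"; returns the picture (480x640x3 uint8, red, green, blue); there is no depth.
- calibration(name): a dict with "camera_matrix" (3x3 intrinsics, pixels), "R" (3x3) and "t" (3): a world point X has camera coordinates R X + t; the wrist camera has in their place "mount" (4x4, takes a point from camera to tool coordinates, whose origin is the TCP and whose axes are the flange's). Camera axes: x right, y down, z forward; pixel columns grow to the right and rows downward; lengths in m; the calibration is good to about 2 mm. A picture is of the moment at which its call begins: read the wrist's pose just before it. calibration takes no time and is no camera call.
- sign_off(): hands the job in; it is judged then, once.
The state is a dict: "t": time; "q": joint angles; "qd": joint speeds; "tau": joint torques, N m; "tcp_pos": TCP position; "tool_rot": TCP orientation; "force": force on the tool from outside, world axes, zero at the start; "ft_torque": the same for the moment, N m; "finger_gap": opening from 0.0 (shut) to 1.0 (fully open); "gripper_force": force on a finger pad.
Only numpy, scipy, OpenCV 4.12 (cv2) and the standard library are available. Lean on these libraries where they do the work, as an engineer would, in place of code of your own. Each camera call takes 0.05 s, during which the arm holds its last target. There are 200 camera calls.

TASK

Get the jar with the red port ready for injection: open the turntable's transport catch by turning its wing knob clockwise until it clicks over and stays open, then take the turntable's T-grip and turn it round slowly, at most a quarter turn a second, so that no jar is disturbed, until the jar with the red port stands squarely in line with the red pointer at the front. Finish there with the T-grip still held fast in the gripper, because nothing else keeps the turntable still while the needle goes in; leave the other things on the bench alone.

Things in the scene. Friction and masses are not known exactly. Their poses are not given: they have to be found in the camera images.
- stand: Fixed foot of the jar turntable: aluminium, 250 mm across, with a red pointer bar sticking out at the front from under the white tray, and a bracket carrying the transport catch. Origin: on the turntable's axis, at bench height. x: along the pointer, out to the front (roughly away from the robot); y: from the axis to the catch; z up.
- pointer (a point): A point on top of the red pointer bar, 185 mm out from the turntable's axis, 12 mm above the bench. The pointer marks the front of the turntable.
- carousel: Turning part: white tray 308 mm across, top 28 mm above the bench, four rimmed places, middle stem with a T-grip. With the catch open it turns endlessly, both ways and easily (about 0.05 N m); with it shut it is locked. Origin: on the axis at bench height. At the start its axes agree with the stand's and the jars stand 45 and 135 degrees to either side of the pointer.
- grip (a point): Middle of the T-grip, on the turntable's axis, 190 mm above the bench; turns with it. A black bar 70 mm long (this point's x), 14 mm thick (y), 38 mm high (164 to 202 mm above the bench): take it across its 14 mm. The jars below reach 137 mm.
- catch (a joint): Angle of the catch's wing knob: 0 = shut (wing points at the turntable's axis), grows clockwise from above to its stop at 1.4 rad = open (wing along the tray's rim). A light spring turns it back (0.02 N m); from 0.7 rad a ball detent resists with about 0.12 N m, clicks over near 1.1 rad and then keeps it at the stop. It can lock the tray only in the start position.
- catch_grip (a point): Middle of the catch's black wing knob, on its fixed vertical axis, 146 mm from the turntable's axis, 106 mm above the bench; turns with the knob. The wing is 44 mm long (this point's x), 12 mm thick (y), 38 mm high (80 to 118 mm above the bench). Under it: a 22 mm wide collar and an aluminium housing, top 76 mm above the bench.
- jar_red: The marked jar: a 70 mm wide, 105 mm high glass jar of grain (0.2 to 0.45 kg), metal lid with a red port (28 mm wide), red band round the glass. Stands loose in one of the tray's four places (which one varies), its axis 84 mm from the turntable's. Origin: centre of its underside, 28 mm above the bench.
- jar_blue_a: A 70 mm wide, 105 mm high glass jar of grain (0.2 to 0.45 kg), metal lid with a blue port (28 mm wide), blue band round the glass. Stands loose in one of the tray's four places (which one varies), its axis 84 mm from the turntable's. Origin: centre of its underside, 28 mm above the bench.
- jar_blue_b: A 70 mm wide, 105 mm high glass jar of grain (0.2 to 0.45 kg), metal lid with a blue port (28 mm wide), blue band round the glass. Stands loose in one of the tray's four places (which one varies), its axis 84 mm from the turntable's. Origin: centre of its underside, 28 mm above the bench.
- jar_blue_c: A 70 mm wide, 105 mm high glass jar of grain (0.2 to 0.45 kg), metal lid with a blue port (28 mm wide), blue band round the glass. Stands loose in one of the tray's four places (which one varies), its axis 84 mm from the turntable's. Origin: centre of its underside, 28 mm above the bench.
- jar_spare: A jar like those on the turntable, with blue port and band, standing on the bench on the far right. Bystander: leave alone. Origin: centre of its underside.
- culture_jar: An 80 mm wide, 128 mm high jar of amber colour with a black rubber cap, standing on the white magnetic stirrer (200 x 160 mm, 84 mm high) to the right. Bystander: leave alone. Origin: centre of its underside.
- wipes_tub: A white round tub of wipes with a green band, 100 mm wide, 157 mm high, on the left. Bystander: leave alone. Origin: centre of its underside.
- spray_bottle: A clear spray bottle with a blue head, 72 mm wide, 196 mm high, on the far left. Bystander: leave alone. Origin: centre of its underside.
- beaker: An empty glass beaker, 72 mm wide, 90 mm high, on the near left. Bystander: leave alone. Origin: centre of its underside.
Not all that is in view belongs to the job. Leave any pink look-alike of the jar_blue_a alone.

How it is judged:
By the outcome, as a careful person would: the job done as asked, in the order asked, and still so for the second after the job is handed in, while the arm keeps its last pose, push and grip.
It also fails if it takes over 54 s, if anything falls off the work surface, if the arm or the gripper's body presses on something with over 40 N, if the wrist force passes 120 N, or if a joint passes its speed limit or range.

## Working session

There is one attempt and no reset: what is moved stays moved. The work goes in short steps, Python scripts to look and compute and a tool call to move; the robot and the scene stay as the last step left them, time stands still between calls to the robot, and variables do not carry over. Pictures are saved under pics/ and viewed, at most 10 in all, crops included, and the job is handed in when it is done.

Besides the shell and the picture viewer there is one more tool, called after "Request:" as name(argument=value, ...) on one line, values as JSON. apply_moves: Moves the arm, as the interface text tells. Its arguments: {"type":"object","properties":{"plan":{"type":"array"},"force":{"type":"number"}},"required":["plan"]}

```bash
mkdir -p pics; ls
python3 - <<'E'
from station import *
import cv2, numpy as np
np.set_printoptions(precision=4,suppress=True)
s=sense()
print(s['t'],s['q'],s['tcp_pos'],s['tool_rot'],s['finger_gap'])
for n in ['scene','side']:
    cv2.imwrite(f'pics/{n}0.png',snapshot(n)[:,:,::-1]); 
for n in ['scene','side','wrist']: print(n,calibration(n))
E
```

```text
pics
0.0 [-1.4705  0.5284  1.4339  0.      1.1814 -0.1785] [ 0.172  -0.6001  0.2303] [ 0.9903  0.139   0.     -0.0011] 0.9988133033991993
scene {'camera_matrix': array([[463.3328,   0.    , 323.2148],
       [  0.    , 463.3328, 238.0709],
       [  0.    ,   0.    ,   1.    ]]), 'R': array([[ 0.849 ,  0.5281,  0.0163],
       [ 0.4123, -0.6429, -0.6456],
       [-0.3304,  0.5549, -0.7635]]), 't': array([-0.5228, -0.1824,  1.508 ])}
side {'camera_matrix': array([[577.0584,   0.    , 321.9001],
       [  0.    , 577.0584, 240.1529],
       [  0.    ,   0.    ,   1.    ]]), 'R': array([[-0.9053, -0.4243, -0.0216],
       [-0.265 ,  0.6036, -0.752 ],
       [ 0.3321, -0.675 , -0.6588]]), 't': array([0.5196, 0.2738, 1.5265])}
wrist {'camera_matrix': array([[388.9028,   0.    , 318.5799],
       [  0.    , 388.9028, 232.7205],
       [  0.    ,   0.    ,   1.    ]]), 'mount': array([[-0.0002, -0.9449, -0.3275,  0.0844],
       [ 1.    , -0.0004,  0.0006,  0.0004],
       [-0.0007, -0.3275,  0.9449, -0.1415],
       [ 0.    ,  0.    ,  0.    ,  1.    ]])}
```

View pics/scene0.png

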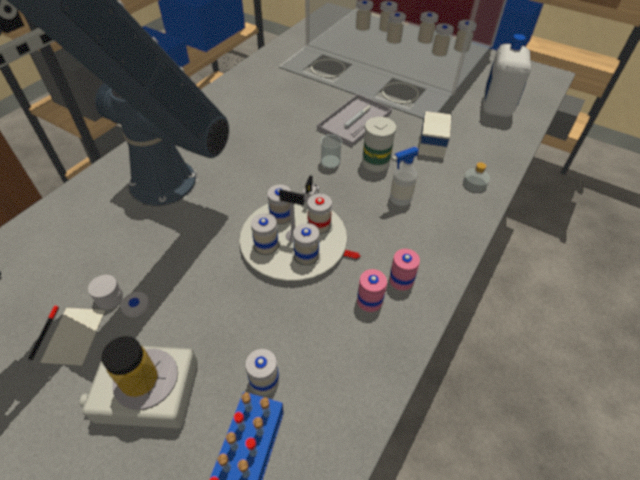

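View pics/side0.png

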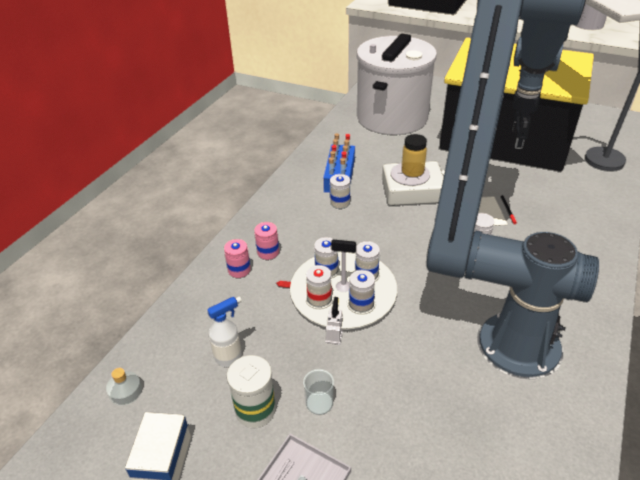

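Run:
```python
import cv2, numpy as np
a=cv2.imread('pics/scene0.png')[165:290,225:375]; b=cv2.imread('pics/side0.png')[225:350,265:415]
a=cv2.resize(a,None,fx=4,fy=4,interpolation=cv2.INTER_CUBIC)
b=cv2.resize(b,None,fx=4,fy=4,interpolation=cv2.INTER_CUBIC)
cv2.imwrite('pics/sc.png',a);cv2.imwrite('pics/sd.png',b)
```

```text
(no output)
```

View pics/sc.png

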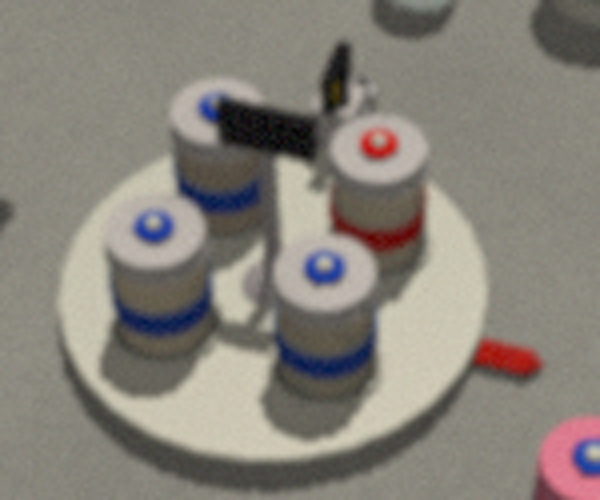

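View pics/sd.png

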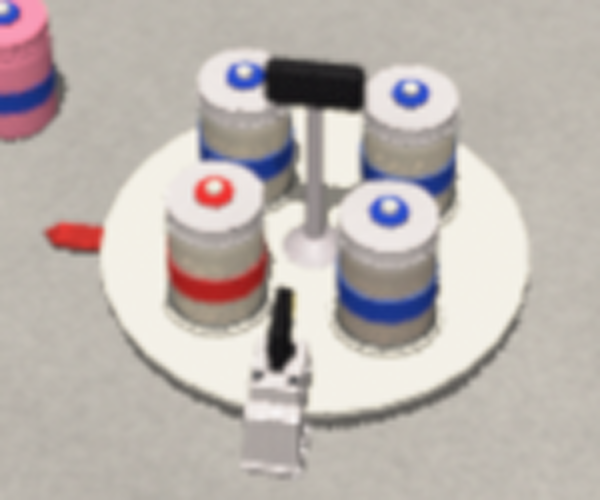

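Candidates: red port jar at scene (320,201) / side (318,272), against three blue-port tray jars, the spare at (262,370) and pink look-alikes at (372,290), (405,268). The crop confirms the red port and band, front-left between pointer and catch (catch wing at scene (309,185), side (336,307)).

```bash
cat > h.py <<'E'
from station import *
import cv2, numpy as np
from scipy.optimize import least_squares
from scipy.spatial.transform import Rotation as Ro
np.set_printoptions(precision=4,suppress=True)
def proj(n,X):
    c=calibration(n); p=c['camera_matrix']@(c['R']@np.asarray(X)+c['t']); return p[:2]/p[2]
def pt(p,r,deg,z):
    a=p[2]+np.radians(deg); return [p[0]+r*np.cos(a),p[1]+r*np.sin(a),z]
E
python3 - <<'E'
from h import *
A=lambda u,v:(225+(u+.5)/4-.5,165+(v+.5)/4-.5)
B=lambda u,v:(265+(u+.5)/4-.5,225+(v+.5)/4-.5)
ob=[('scene',A(379,143),.084,45,.135),('scene',A(154,226),.084,-135,.135),('scene',A(325,267),.084,-45,.135),
('side',B(214,191),.084,45,.135),('side',B(245,75),.084,-45,.135),('side',B(410,93),.084,-135,.135),('side',B(389,211),.084,135,.135),
('scene',A(267,130),0,0,.183),('side',B(315,83),0,0,.183),('scene',A(337,78),.146,90,.099),('side',B(283,328),.146,90,.099)]
f=lambda p:np.concatenate([proj(n,pt(p,r,d,z))-uv for n,uv,r,d,z in ob])
s=least_squares(f,[.6,0,0],loss='soft_l1')
print(s.x,np.degrees(s.x[2]));print(f(s.x).reshape(-1,2))
print('catch',pt(s.x,.146,90,.106),'tip px',proj('scene',pt(s.x,.185,0,.012)),proj('side',pt(s.x,.185,0,.012)))
E
```

```text
[0.4987 0.0197 0.2652] 15.1960554505533
[[-0.8189 -0.8494]
 [-0.7281 -0.842 ]
 [-0.7288 -0.9112]
 [-0.5917 -0.6778]
 [-0.9209 -0.5766]
 [-0.5979 -0.9356]
 [-0.4789 -0.98  ]
 [-0.9709 -0.1209]
 [-0.7641  0.6843]
 [-1.0433 -0.1088]
 [-0.9824  0.3259]]
catch [np.float64(0.46038062929747864), np.float64(0.16059113624140747), 0.106] tip px [354.4078 254.0149] [280.2274 283.1569]
```

Request:
apply_moves(plan=[[0,0,-0.05,0,0,0,-1],[0,0,-0.05,0,0,0,-1],[0.05,-0.03,0,0,0,0,-1],[0.05,-0.03,0,0,0,0,-1],[0.05,-0.03,0,0,0,0,-1],[0.05,-0.03,0,0,0,0,-1],[0.05,-0.03,0,0,0,0,-1],[0.05,-0.03,0,0,0,0,-1]])

```text
t: 1.1
tcp_pos: [0.4118, -0.3435, 0.331]
tool_rot: [0.99, 0.139, -0.0, -0.0]
force: [0.2, 0.1, -0.0]
finger_gap: 1.004
gripper_force: 0.0
```

Request:
apply_moves(plan=[[0.022,-0.056,0,0,0,0,-1],[0.022,-0.056,0,0,0,0,-1],[0.022,-0.056,0,0,0,0,-1],[0.022,-0.056,0,0,0,0,-1],[0.022,-0.056,0,0,0,0,-1],[0.022,-0.056,0,0,0,0,-1],[0.022,-0.056,0,0,0,0,-1],[0.022,-0.056,0,0,0,0,-1]])

```text
t: 2.1
tcp_pos: [0.4565, 0.1358, 0.3312]
tool_rot: [0.99, 0.139, -0.0, 0.0]
force: [-0.5, 0.1, -0.9]
finger_gap: 1.001
gripper_force: 0.0
```

Request:
apply_moves(plan=[[0,0,0,0,0,-0.18,-1],[0,0,0,0,0,-0.18,-1],[0,0,0,0,0,-0.18,-1],[0,0,0,0,0,-0.18,-1],[0,0,0,0,0,-0.18,-1],[0,0,0,0,0,-0.18,-1],[0,0,0,0,0,-0.18,-1],[0,0,0,0,0,-0.18,-1]])

```text
t: 3.1
tcp_pos: [0.4564, 0.1339, 0.3309]
tool_rot: [0.651, 0.759, -0.0, -0.0]
force: [-0.2, -0.5, -0.5]
finger_gap: 1.002
gripper_force: 0.0
```

Request:
apply_moves(plan=[[0,0,0,0,0,-0.117,-1],[0,0,0,0,0,0,-1]])

```text
t: 3.35
tcp_pos: [0.4565, 0.1339, 0.3309]
tool_rot: [0.608, 0.794, -0.0, -0.0]
force: [0.7, -0.0, 0.3]
finger_gap: 1.0
gripper_force: 0.0
```

Run:
```python
from h import *
s=sense(); print(s['t'],s['tcp_pos'],s['tool_rot'],s['q'])
R=Ro.from_quat(s['tool_rot']).as_matrix(); print(np.degrees(np.arctan2(R[1,0],R[0,0])))
cv2.imwrite('pics/w1.png',snapshot('wrist')[:,:,::-1])
c=calibration('wrist');M=c['mount']
p=[.4987,.0197,.2652]
for X in [pt(p,.146,90,.118),pt(p,0,0,.202)]+[pt(p,.084,d,.137) for d in(45,135,-45,-135)]:
    x=R.T@(np.array(X)-s['tcp_pos']); x=M[:3,:3].T@(x-M[:3,3]); u=c['camera_matrix']@x; print(u[:2]/u[2])
```

```text
3.35 [0.4565 0.1339 0.3309] [ 0.6081  0.7939 -0.0003 -0.0004] [ 0.0498  0.2066  1.6563  0.      1.2797 -0.2138]
105.10021299277533
[330.7602 166.69  ]
[332.175  359.5719]
[393.9042 262.363 ]
[267.252  262.5294]
[386.8466 367.6264]
[272.4147 367.7296]
```

View pics/w1.png

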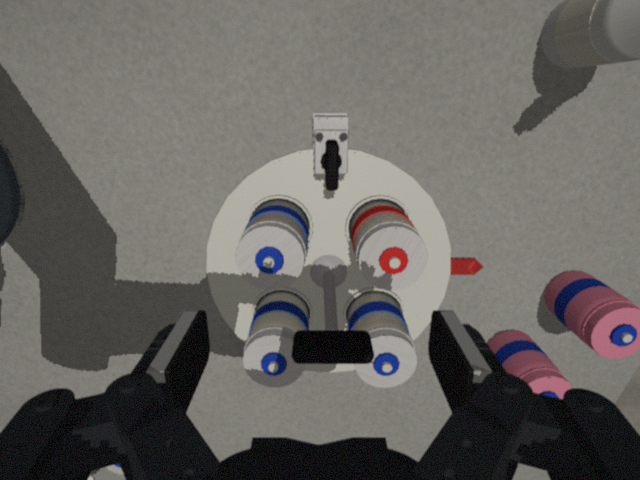

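Wrist view: catch wing at (332,163), red port at (394,261), T-grip at (332,347); all agree with my fit to within about 2–3 mm (axis refined to (0.499, 0.022), yaw 15.2°). Now I move over the catch and down onto it.

Request:
apply_moves(plan=[[0.027,0.0115,0,0,0,0,-1],[0,0,0.045,0,0,0,-1],[0,0,0.05,0,0,0,-1],[0,0,0.05,0,0,0,-1],[0,0,0.04,0,0,0,-0.3],[0,0,0.03,0,0,0,-0.3],[0,0,0,0,0,0,-0.3]])

```text
t: 4.28
tcp_pos: [0.4592, 0.1627, 0.1144]
tool_rot: [0.608, 0.794, -0.002, -0.002]
force: [0.6, -0.4, 0.1]
finger_gap: 0.648
gripper_force: 0.0
```

Run:
```python
from h import *
s=sense(); print(s['t'],s['tcp_pos'],s['finger_gap'],s['force'])
cv2.imwrite('pics/w2.png',snapshot('wrist')[:,:,::-1])
```

```text
4.275 [0.4592 0.1627 0.1144] 0.6476841077248401 [ 0.6357 -0.435   0.0689]
```

View pics/w2.png

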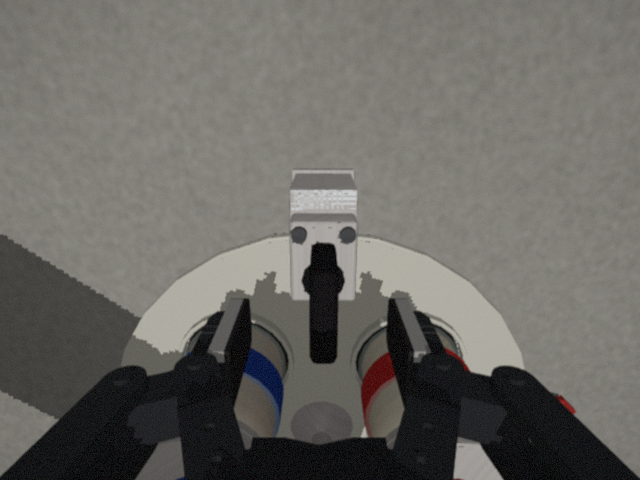

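Run:
```python
from h import *
s=sense();R=Ro.from_quat(s['tool_rot']).as_matrix();c=calibration('wrist');M=c['mount']
for uv,z in [((323,363),.118),((323,320),.118),((323,243),.118),((323,431),.028)]:
    d=R@M[:3,:3]@np.linalg.inv(c['camera_matrix'])@[*uv,1]; o=s['tcp_pos']+R@M[:3,3]
    X=o+d*(z-o[2])/d[2]; print(uv,X,R.T@(X-s['tcp_pos']))
```

```text
(323, 363) [0.4683 0.1408 0.118 ] [-0.0234  0.0018 -0.0022]
(323, 320) [0.4627 0.1612 0.118 ] [-0.0022  0.0017 -0.0022]
(323, 243) [0.4538 0.1938 0.118 ] [ 0.0316  0.0016 -0.0022]
(323, 431) [0.5037 0.0144 0.028 ] [-0.1547  0.0032  0.0877]
```

Request:
apply_moves(plan=[[-0.001,0.001,0.016,0,0,0,-0.3],[0,0,0.016,0,0,0,-0.3],[0,0,0,0,0,0,-0.3]])

```text
t: 4.7
tcp_pos: [0.4626, 0.1623, 0.0851]
tool_rot: [0.608, 0.794, 0.0, 0.0]
force: [0.1, -0.1, -0.5]
finger_gap: 0.646
gripper_force: 0.0
```

Request:
apply_moves(plan=[[0,0,0,0,0,0,0.3],[0,0,0,0,0,0,1],[0,0,0,0,0,0,1],[0,0,0,0,0,0,1],[0,0,0,0,0,0,1]], force=40)

```text
t: 5.32
tcp_pos: [0.4615, 0.1621, 0.0853]
tool_rot: [0.608, 0.794, -0.0, -0.0]
force: [-2.0, -2.0, 5.9]
finger_gap: 0.134
gripper_force: 40.0
```

Request:
apply_moves(plan=[[0,0,0,0,0,0.13,1],[0,0,0,0,0,0.13,1],[0,0,0,0,0,0.13,1],[0,0,0,0,0,0.13,1],[0,0,0,0,0,0.13,1],[0,0,0,0,0,0.13,1]])

```text
t: 6.08
tcp_pos: [0.4624, 0.162, 0.0853]
tool_rot: [0.865, 0.502, 0.0, 0.001]
force: [-0.1, -2.6, 4.9]
finger_gap: 0.131
gripper_force: 39.8
```

Request:
apply_moves(plan=[[0,0,0,0,0,0.13,1],[0,0,0,0,0,0.13,1],[0,0,0,0,0,0.13,1],[0,0,0,0,0,0.13,1],[0,0,0,0,0,0.1,1],[0,0,0,0,0,0.02,1],[0,0,0,0,0,0,1]])

```text
t: 6.95
tcp_pos: [0.4629, 0.1615, 0.0853]
tool_rot: [0.978, 0.209, 0.001, 0.001]
force: [0.2, -3.7, 5.9]
finger_gap: 0.132
gripper_force: 40.6
```

Run:
```python
from h import *
s=sense(); print(s['t'],s['tcp_pos'],s['finger_gap'],s['force'],s['ft_torque'],s['gripper_force'])
R=Ro.from_quat(s['tool_rot']).as_matrix(); print(np.degrees(np.arctan2(R[1,0],R[0,0])))
```

```text
6.95 [0.4629 0.1615 0.0853] 0.13155653814802398 [ 0.1858 -3.7294  5.9353] [-0.6549  0.1572  0.5865] 40.633129477500916
24.102516046772937
```

Request:
apply_moves(plan=[[0,0,0,0,0,0,0.3],[0,0,0,0,0,0,-0.2],[0,0,0,0,0,0,-0.2],[0,0,-0.04,0,0,0,-0.2],[0,0,-0.05,0,0,0,-0.2],[0,0,-0.06,0,0,0,-0.2],[0,0,-0.05,0,0,0,-1],[0,0,0,0,0,0,-1]])

```text
t: 7.95
tcp_pos: [0.4646, 0.1628, 0.2884]
tool_rot: [0.978, 0.207, 0.005, 0.0]
force: [0.5, 0.2, -0.0]
finger_gap: 0.986
gripper_force: 0.0
```

Run:
```python
from h import *
s=sense(); print(s['t'],s['tcp_pos'],s['finger_gap'],s['force'])
R=Ro.from_quat(s['tool_rot']).as_matrix(); print(np.degrees(np.arctan2(R[1,0],R[0,0])))
a=snapshot('side')[225:350,265:415,::-1]; w=snapshot('wrist')[:,:,::-1]
a=cv2.resize(a,(480,400),interpolation=cv2.INTER_CUBIC); w=cv2.resize(w,(320,240))
o=np.zeros((400,800,3),np.uint8); o[:,:480]=a; o[:240,480:]=w
cv2.imwrite('pics/c3.png',o)
```

```text
7.95 [0.4646 0.1628 0.2884] 0.9863699411088422 [ 0.5378  0.2318 -0.0368]
23.842415349241133
```

View pics/c3.png

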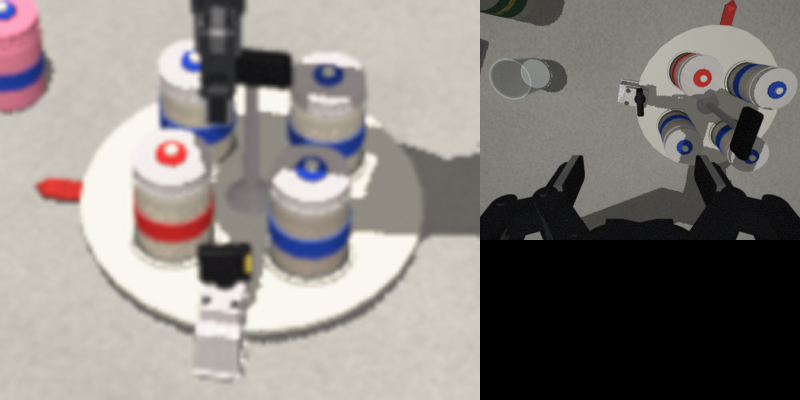

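Catch wing (side crop, black knob at about (225,263)) lies along the rim and stays there: open. Now to the T-grip.

Request:
apply_moves(plan=[[0,0,0,0,0,0.15,-1],[-0.004,0.045,0,0,0,0,-1],[0,0.05,0,0,0,0,-1],[0,0.05,0,0,0,0,-1],[0,0,0,0,0,0,-1],[0,0,0,0,0,0,-1]])

```text
t: 8.8
tcp_pos: [0.495, 0.0218, 0.2825]
tool_rot: [0.991, 0.132, -0.002, -0.001]
force: [-0.9, 0.0, -0.5]
finger_gap: 0.995
gripper_force: 0.0
```

Run:
```python
from h import *
s=sense(); print(s['t'],s['tcp_pos'],s['finger_gap'],s['force'])
R=Ro.from_quat(s['tool_rot']).as_matrix(); print(np.degrees(np.arctan2(R[1,0],R[0,0])))
cv2.imwrite('pics/w4.png',snapshot('wrist')[:,:,::-1])
```

```text
8.8 [0.495  0.0218 0.2825] 0.9950055394423464 [-0.917   0.009  -0.5004]
15.185497681463314
```

View pics/w4.png

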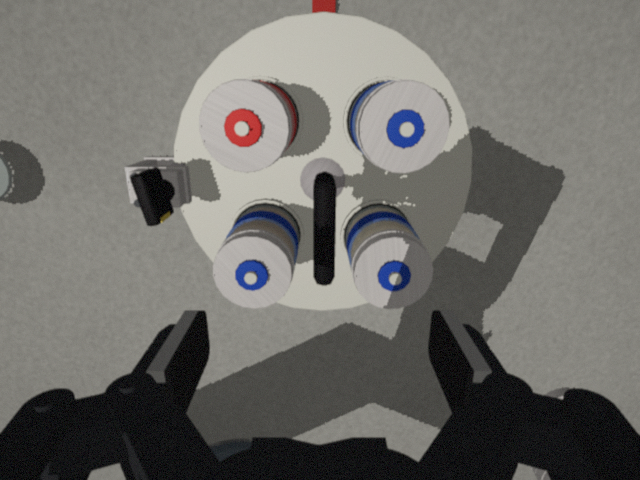

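T-grip bar runs down the image at column 324 (rows 172–285), centred between the pads at about (207,330) and (431,330); red port at (242,128), pointer at (324,5).

Run:
```python
from h import *
s=sense();R=Ro.from_quat(s['tool_rot']).as_matrix();c=calibration('wrist');M=c['mount']
def ray(uv,z):
    d=R@M[:3,:3]@np.linalg.inv(c['camera_matrix'])@[*uv,1]; o=s['tcp_pos']+R@M[:3,3]
    return o+d*(z-o[2])/d[2]
for uv,z in [((324,285),.202),((324,6),.012)]:
    X=ray(uv,z);print(uv,X,R.T@(X-s['tcp_pos']))
P=np.array([ray(u,.137) for u in [(242,128),(406,129),(395,277),(251,275)]])
m=P.mean(0); print(m,R.T@(m-s['tcp_pos']))
d=P-m; a=np.degrees(np.arctan2(d[:,1],d[:,0])); print(a,(a-[45,-45,-135,135]),np.hypot(d[:,0],d[:,1]))
print(np.degrees(np.arctan2(*(ray((324,6),.012)-m)[1::-1])))
```

```text
(324, 285) [0.4689 0.0112 0.202 ] [-0.0278  0.004   0.081 ]
(324, 6) [0.6552 0.0606 0.012 ] [0.1654 0.0058 0.2704]
[0.5011 0.0197 0.137 ] [0.0056 0.0043 0.1459]
[  60.258   -30.2287 -120.0118  149.5302] [15.258  14.7713 14.9882 14.5302] [0.0827 0.0824 0.0831 0.0821]
14.839430607185147
```

Request:
apply_moves(plan=[[0.006,0.004,0.03,0,0,0,-1],[0,0,0.04,0,0,0,-0.3],[0,0,0.03,0,0,0,-0.3],[0,0,0.018,0,0,0,-0.3],[0,0,0,0,0,0,-0.3],[0,0,0,0,0,0,-0.3]])

```text
t: 9.6
tcp_pos: [0.5033, 0.0199, 0.1668]
tool_rot: [0.991, 0.133, 0.0, 0.0]
force: [0.3, 0.0, -0.6]
finger_gap: 0.652
gripper_force: 0.0
```

Request:
apply_moves(plan=[[0,0,0,0,0,0,0.2],[0,0,0,0,0,0,0.5],[0,0,0,0,0,0,1],[0,0,0,0,0,0,1],[0,0,0,0,0,0,1],[0,0,0,0,0,0,1]], force=60)

```text
t: 10.35
tcp_pos: [0.503, 0.0207, 0.1672]
tool_rot: [0.991, 0.132, 0.001, -0.001]
force: [-2.1, 6.5, 4.4]
finger_gap: 0.159
gripper_force: 59.5
```

Run:
```python
from h import *
s=sense(); print(s['t'],s['tcp_pos'],s['q'],s['force'],s['ft_torque'])
R=Ro.from_quat(s['tool_rot']).as_matrix(); print(np.degrees(np.arctan2(R[1,0],R[0,0])),R[:,2])
```

```text
10.35 [0.503  0.0207 0.1672] [-0.1831  0.4601  1.7999  0.004   0.8814  1.1207] [-2.08    6.5271  4.4112] [ 0.8097  0.1178 -0.0759]
15.15001726534388 [ 0.0006  0.003  -1.    ]
```

Request:
apply_moves(plan=[[0,0,0,0,0,0.015,1],[0,0,0,0,0,0.03,1],[0,0,0,0,0,0.05,1],[0,0,0,0,0,0.05,1],[0,0,0,0,0,0.05,1],[0,0,0,0,0,0.05,1],[0,0,0,0,0,0.05,1],[0,0,0,0,0,0.05,1]])

```text
t: 11.35
tcp_pos: [0.5032, 0.0194, 0.1672]
tool_rot: [0.999, -0.04, 0.0, -0.0]
force: [-1.3, 1.0, 4.0]
finger_gap: 0.16
gripper_force: 59.4
```

Request:
apply_moves(plan=[[0,0,0,0,0,0.05,1],[0,0,0,0,0,0.05,1],[0,0,0,0,0,0.05,1],[0,0,0,0,0,0.05,1],[0,0,0,0,0,0.05,1],[0,0,0,0,0,0.05,1],[0,0,0,0,0,0.05,1],[0,0,0,0,0,0.05,1]])

```text
t: 12.35
tcp_pos: [0.5027, 0.018, 0.1672]
tool_rot: [0.971, -0.238, 0.0, 0.001]
force: [-3.4, -4.2, 4.1]
finger_gap: 0.157
gripper_force: 59.5
```

Request:
apply_moves(plan=[[0,0,0,0,0,0.025,1],[0,0,0,0,0,0.015,1],[0,0,0,0,0,0,1],[0,0,0,0,0,0,1],[0,0,0,0,0,0,1]])

```text
t: 12.98
tcp_pos: [0.5027, 0.0179, 0.1672]
tool_rot: [0.967, -0.257, 0.0, 0.001]
force: [-3.2, -5.2, 5.6]
finger_gap: 0.158
gripper_force: 59.7
```

Run:
```python
from h import *
s=sense(); print(s['t'],s['tcp_pos'],s['q'],s['force'],s['ft_torque'])
R=Ro.from_quat(s['tool_rot']).as_matrix(); print(np.degrees(np.arctan2(R[1,0],R[0,0])))
a=snapshot('side')[225:325,265:415,::-1]; w=snapshot('wrist')[:,:,::-1]; cv2.imwrite('pics/w5full.png',w); cv2.imwrite('pics/sc5.png',snapshot('scene')[:,:,::-1])
o=np.zeros((480,800,3),np.uint8); o[:,:640]=w; o[:107,640:]=cv2.resize(a,(160,107)); cv2.imwrite('pics/w5.png',o)
```

```text
12.975 [0.5027 0.0179 0.1672] [-0.1857  0.4601  1.8001 -0.0025  0.8816  1.9055] [-3.2494 -5.2293  5.5981] [-0.4578  0.3423 -0.0176]
-29.72718796575123
```

View pics/w5.png

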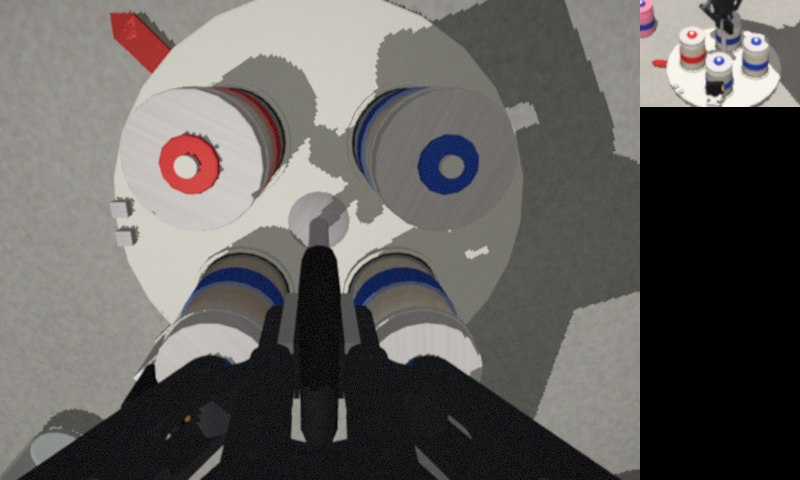

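Run:
```python
from h import *
s=sense();R=Ro.from_quat(s['tool_rot']).as_matrix();c=calibration('wrist');M=c['mount']
def ray(uv,z):
    d=R@M[:3,:3]@np.linalg.inv(c['camera_matrix'])@[*uv,1]; o=s['tcp_pos']+R@M[:3,3]
    return o+d*(z-o[2])/d[2]
w=cv2.imread('pics/w5full.png').astype(int);b,g,r=w[...,0],w[...,1],w[...,2]
def cen(m):
    cs,_=cv2.findContours(m.astype(np.uint8),cv2.RETR_EXTERNAL,cv2.CHAIN_APPROX_NONE);k=max(cs,key=len)
    return cv2.fitEllipse(cv2.convexHull(k))[0]
box=np.zeros(r.shape,bool);box[120:205,150:230]=1;box2=np.zeros(r.shape,bool);box2[120:205,405:490]=1
pr=cen((r>150)&(g<110)&box);pb=cen((b>80)&(r<60)&box2);print(pr,pb)
A,B=ray(pr,.137),ray(pb,.137);d=A-B;print(A,B,np.hypot(*d[:2]),'car yaw',np.degrees(np.arctan2(d[1],d[0]))-90)
ax=(A+B)/2-np.array([d[1],-d[0],0])/2;print('axis',ax,ray((319,220),.03),'red',np.degrees(np.arctan2(*(A-ax)[1::-1])))
m=(r>120)&(g<70);m[90:]=0;m[:,:90]=0
ys,xs=np.nonzero(m);print(len(xs))
X=np.array([ray(q,.012) for q in zip(xs,ys)])[:,:2];mm=X.mean(0);V=np.linalg.svd(X-mm,full_matrices=False)[2][0]
print('pointer axis',mm,np.degrees(np.arctan2(*V[::-1])),'dir from axis',np.degrees(np.arctan2(*(mm-ax[:2])[::-1])))
```

```text
(188.3236846923828, 164.14720153808594) (447.9656066894531, 163.92030334472656)
[0.5806 0.0388 0.137 ] [ 0.524  -0.0605  0.137 ] 0.11431651804358156 car yaw -29.709772603319543
axis [0.5027 0.0175 0.137 ] [0.5008 0.0178 0.03  ] red 15.290227396680454
1797
pointer axis [0.6705 0.0641] -164.52154084702934 dir from axis 15.504743280165636
```

The red port (188,164) is seen in line with the pointer: 15.3° against 15.5° about the axis. The grip is firm at 60 N and the jars are all in their places, so I'm handing in.

```bash
python3 -c "
from station import *
s=sense();print(s['t'],s['gripper_force'],s['finger_gap'],abs(s['qd']).max());print(sign_off())"
```

```text
13.125 59.65658247470856 0.15406828599495798 0.001555695886372092
the job is handed in; nothing more can be done
None
```

The catch is open, the red-port jar stands in line with the pointer (about 0.2° off by the wrist camera), and the T-grip is still held at 60 N; I handed the job in at 13.1 s, with no verdict returned.

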